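# Test a rechargeable cell: load it, drop on the contact cover and hold it down

## Robot

A 7-joint arm with a two-finger parallel gripper is mounted at the origin on the work surface. World frame = base frame: x ahead of the robot, y to its left, z up, the work surface at z = 0. Lengths are in m, angles in rad, forces in N, time in s.
With the tool pointing down it reaches from about 0.425 to 1.025 m from the base axis. Payload 9.4 kg.
Tool frame: the origin (TCP) lies midway between the tips of the shut fingers; the grasp point (between the pads) lies 19 mm behind it (r.grasp_offset is the distance from the TCP to the grasp point, in m); z points along the fingers, y is the line along which they close (so a half turn about z gives the same grasp; the last joint's range is limited). The gripper opens to 85 mm and grips with 20 to 120 N. Pads are 22 mm wide; open, the fingers measure 114 mm over their backs; the gripper's body (76 mm by 85 mm) begins 54 mm behind the grasp point. The pads swing forward as they close: fully open they stand 13 mm farther back than shut.
Start: joints at [-1.371, 0.599, -0.003, 1.599, 0.002, 0.943, -0.08], TCP at [0.198, 0.697, 0.231] pointing down, gripper open.
Joint ranges: [-2.57, 2.57], [-0.35, 1.97], [-1.29, 1.29], [0.11, 2.56], [-1.05, 4.19], [0.11, 1.86], [-2.63, 2.63]. Speed limits (rad/s): [2.22, 2.22, 3.01, 3.01, 3.14, 3.14, 3.14].

## Interface

Orientations are given as a 3x3 rotation matrix whose columns are the frame's x, y, z axes.
In Python, from workcell import r, claw, kin, imaging, hand_in gives the robot as it stands. Calls block until the motion is done:
- r.reach(position, orientation): joint-space move of the TCP to a pose.
- r.servo_line(position, vel=0.15, attitude=None): straight line of the TCP; attitude=None keeps the orientation; vel is the mean speed in m/s.
- r.move_joints(angles): joint-space move.
- claw.grip(opening, force=None): opening from 0.0 (shut) to 1.0 (fully open); force is the grip in N (None keeps the last); returns when the fingers have stopped.
- r.wait(seconds).
- kin.solve_ik(position, orientation): joint angles nearest the present ones, or None.
- imaging.camera(name): name is "side" or "top" or "wrist"; returns a dict with "img" (400x640x3 uint8, red, green, blue), "fx", "fy", "cx", "cy" (pixels), "extrinsics" (4x4, takes a point from camera to world coordinates). Camera axes: x right, y down, z forward; pixel columns grow to the right and rows downward; lengths in m; the calibration is good to about 2 mm. A picture is of the moment at which its call begins. There is no depth.
A pose or a line that the arm cannot do raises r.Unreachable and nothing moves.
- hand_in(): hands the job in; it is judged then, once.
Readings, each from a call of its own:
- r.read_t(): time.
- r.read_joint_pos(): joint angles.
- r.read_qvel(): joint speeds.
- r.read_effort(): joint torques, N m.
- r.read_eef_pos(): TCP position.
- r.read_tool_rot(): TCP orientation.
- r.read_ft_force(): force on the tool from outside, world axes, zero at the start.
- r.read_wrist_torque(): the same for the moment, N m.
- r.read_grip_width(): opening from 0.0 (shut) to 1.0 (fully open).
- r.read_grasp_force(): force on a finger pad.
Only numpy, scipy, OpenCV 4.12 (cv2) and the standard library are available. Lean on these libraries where they do the work, as an engineer would, in place of code of your own. Each camera call takes 0.05 s, during which the arm holds its last target. There are 200 camera calls.

## Task

Take the orange battery cell out of the white charging rack and stand it fully home in the empty well of the grey cell tester, and let go of it. Then fetch the flat metal contact cover by its red block, line it up lengthwise with the tester, bring it over the tester's upright pin, which its underside hides, until it drops on, and press it straight down to the end of the spring travel so that the cell is in contact. Finish while still holding the cover pressed down; leave the other three cells in their holes, and do not disturb the flux jar or the screwdriver.

Things in the scene. Friction and masses are not known exactly. Their poses are not given: they have to be found in the camera images.
- cell_orange_mid (a point): Centre (35 mm above its foot) of the orange cylindrical battery cell to be tested: 21 mm diameter, 70 mm tall, about 70 g, same in any yaw; z axis up along the cell. It stands in one of the three holes of the white charging rack, its foot 8 mm above the bench, its upper 48 mm free; any of the three holes.
- rack: White charging rack fixed to the bench, 60 mm (x) by 190 mm (y) by 30 mm high, origin at the centre of its underside. Three holes of 24 mm diameter, 22 mm deep, in a row along its y axis at -55, 0 and +55 mm. Grasp a cell with the fingers closing along the rack's x axis, where there are no neighbours.
- tester: Grey cell tester fixed to the bench, 90 mm (x) by 160 mm (y) by 38 mm high, origin at the centre of its underside. On its top are two wells with white square frames, at +52 mm (empty) and -52 mm (holding the yellow cell) along its y axis, and between them a column with the steel locating pin. Nothing stands beside a cell along its x axis.
- empty_well (a point): Centre of the mouth of the tester's empty well, on the tester's top face 38 mm above the bench; axes as the tester's. The well is 24 mm in diameter with a 2 mm bevel, 30 mm deep: a cell fully home has its centre 5 mm above this point and sticks out 40 mm (top 78 mm above the bench).
- pin_tip (a point): Tip of the tester's upright steel locating pin, 100 mm above the bench, above the tester's centre; axes as the tester's. Pin 12 mm in diameter with a round end. Around it the dark steel collar's top lies 13 mm below the tip, at rest.
- collar (a joint): Downward travel of the dark steel sprung collar (32 mm diameter) round the pin: 0 at rest (top 87 mm above the bench), 0.008 m at its stop. The spring pushes back with about 4 N at the start and 10 N at the stop; the cover's own weight does not move it much.
- cover_grip (a point): Point in the middle of the grip block of the contact cover, 33 mm above the cover's underside; axes as the cover's. The cover is a silver metal plate 80 mm (x) by 150 mm (y) by 10 mm thick with a red grip block 28 mm (x) by 44 mm (y) standing 40 mm high on its middle (top 50 mm above the underside); about 250 g. It lies on the bench, block up. Either way round fits.
- cover_under (a point): Centre of the cover's flat underside, at the mouth of its bore: 15.5 mm in diameter with a 2.5 mm bevel, 26 mm deep, closed at the top, straight below the grip block. z axis up. With the cover dropped on, this point lies 13 mm below the pin's tip; pressed fully down, 21 mm below.
- cell_green_mid (a point): Centre of the green cell (same size) in the charging rack, to be left there.
- cell_blue_mid (a point): Centre of the blue cell (same size) in the charging rack, to be left there.
- cell_yellow_mid (a point): Centre of the yellow cell (same size), already fully home in the tester's other well, to be left there.
- flux_jar: Small amber jar with a black cap, 48 mm diameter, 45 mm high, standing on the bench; origin at the centre of its underside. Leave alone.
- driver: Screwdriver 170 mm long lying on the bench. Leave alone.
Mind the look-alikes: they are no part of the job. What is shaped like the tester but green is not meant. There is more than one size of the part that bears cover_grip; the job needs the smaller.

How it is judged:
On the way, in this order (a step that is already met when the one before it is completed fails the run):
1. the orange cell stands fully home in the tester's empty well and is let go (horizontal distance between cell_orange_mid and empty_well below 0.004 m and z of cell_orange_mid in the frame of empty_well below 0.0085 m and angle between cell_orange_mid's own z axis and vertical below 0.12 rad and contact force between the fingers and cell_orange below 0.05 N), for 0.2 s.
2. the cover has dropped over the pin, in line with the tester (horizontal distance between cover_grip and pin_tip below 0.005 m and z of cover_under in the frame of pin_tip below -0.0105 m and angle between cover_under's own z axis and vertical below 0.1 rad and angle between the x axis of cover_under and the x axis of pin_tip, either way round below 0.2 rad), for 0.1 s.
At the end, for the whole second after the job is handed in: Robot still pushing on the cover (over 2 N); collar in over 6 mm; bore within 5 mm of the pin, underside 18 mm below its tip, cover level within 0.1 and in line within 0.2 rad, still; orange cell upright within 4 mm of the well axis and 3.5 mm of home; other cells within 12 mm of their start (all of step 2 and horizontal distance between cell_orange_mid and empty_well below 0.004 m and z of cell_orange_mid in the frame of empty_well below 0.0085 m and angle between cell_orange_mid's own z axis and vertical below 0.12 rad and value of joint collar above 0.006 m and contact force between the fingers and cover above 2 N and z of cover_under in the frame of pin_tip below -0.018 m and linear speed of cover below 0.02 m/s and distance of each of cell_green_mid, cell_blue_mid, cell_yellow_mid from where it was at the start of the episode below 0.012 m); the arm keeps its last pose, push and grip.
It fails at once if the green, blue or yellow cell is pulled out of its hole (distance of any of cell_green_mid, cell_blue_mid, cell_yellow_mid from where it was at the start of the episode above 0.02 m).
It fails at once if the flux jar or the screwdriver is disturbed (moved over 30 mm) (distance of any of flux_jar, driver from where it was at the start of the episode above 0.03 m).
It also fails if it takes over 61 s, if anything falls off the work surface, if the arm or the gripper's body presses on something with over 40 N, if the wrist force passes 120 N, or if a joint passes its speed limit or range.

## Working session

There is one attempt and no reset: what is moved stays moved. The work goes in short steps, each a Python script; the robot and the scene stay as the last script left them, time stands still between calls to the robot, and variables do not carry over. Pictures are saved under pics/ and viewed, at most 10 in all, crops included, and the job is handed in when it is done.

```bash
mkdir -p pics; ls; python3 - <<'E'
from workcell import r, claw, kin, imaging
import cv2,numpy as np
for n in ("top","side"):
    c=imaging.camera(n); cv2.imwrite(f"pics/{n}0.png",c["img"][:,:,::-1])
    print(n,c["fx"],c["fy"],c["cx"],c["cy"],np.round(c["extrinsics"],3).tolist())
print(r.read_t(),r.grasp_offset,r.read_tool_rot().round(3).tolist())
E
```

```text
pics
top 489.4374265061792 489.4374265061792 319.9701788481752 203.19225709402156 [[0.007, -0.989, 0.149, 0.322], [-1.0, -0.006, 0.009, 0.055], [-0.008, -0.149, -0.989, 1.681], [0.0, 0.0, 0.0, 1.0]]
side 397.03421940939495 397.03421940939495 324.1383102689629 201.9499655080834 [[0.998, -0.03, 0.053, 0.47], [-0.06, -0.663, 0.746, -0.723], [0.013, -0.748, -0.663, 0.792], [0.0, 0.0, 0.0, 1.0]]
0.1 0.0187 [[-0.962, 0.273, -0.0], [0.273, 0.962, -0.001], [-0.0, -0.001, -1.0]]
```

View pics/top0.png

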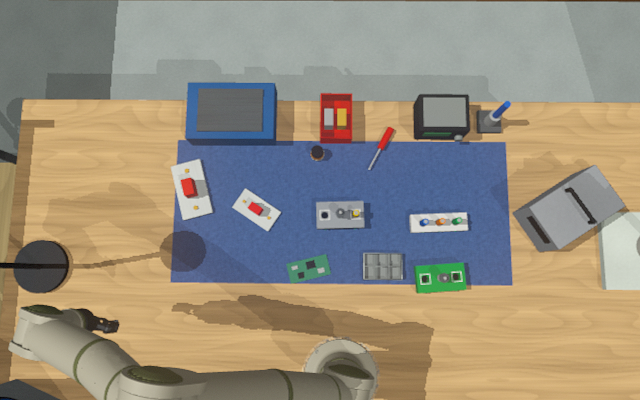

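View pics/side0.png

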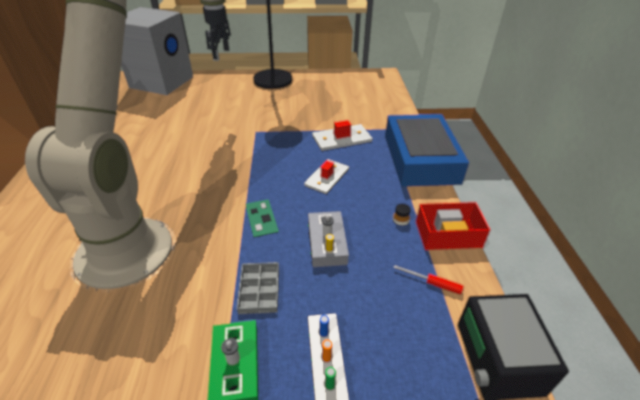

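The top view shows two cover-like parts: one at (191,189) and one at (257,209). The second is the smaller, so it should be the one meant. There are two testers: grey at (340,215) and green at (440,278). Grey is meant, with its empty well at about (324,214). The orange cell sits in the rack's middle hole, at about (440,222). I'll confirm all of this in enlarged crops.

```bash
python3 - <<'E'
import cv2,numpy as np
t=cv2.imread("pics/top0.png")
a=cv2.resize(t[155:240,165:298],None,fx=6,fy=6,interpolation=cv2.INTER_CUBIC)
cv2.imwrite("pics/c1.png",a)
b=cv2.resize(t[190:245,310:475],None,fx=4.8,fy=4.8,interpolation=cv2.INTER_CUBIC)
cv2.imwrite("pics/c2.png",b)
E
```

```text
(no output)
```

View pics/c1.png

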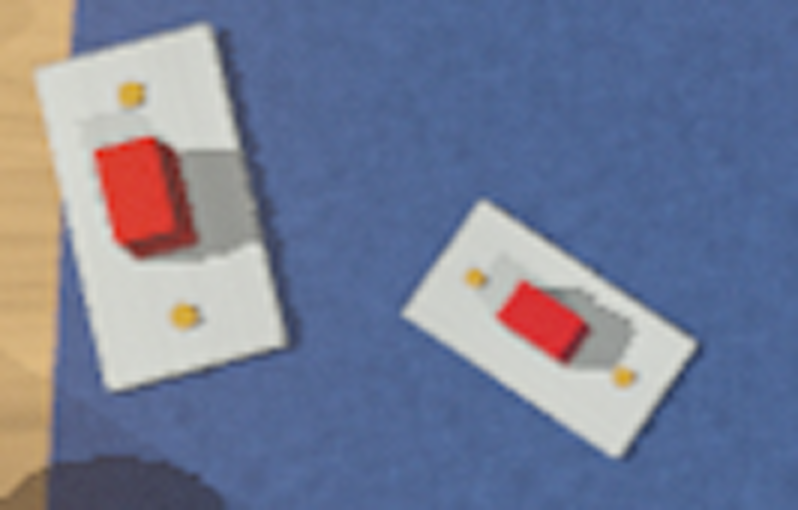

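View pics/c2.png

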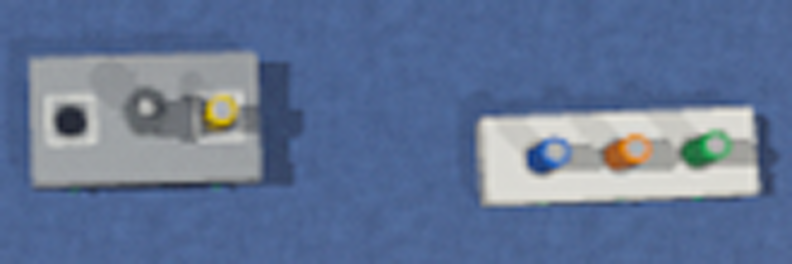

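The crops confirm it. The small cover has corners at (485,200), (698,345), (620,460) and (402,315), with a tilted red block. The grey tester has its empty well at (71,121), the yellow top at (221,110) and the pin at (147,105). In the rack, the orange top is in the middle at (636,149). Next I'll turn these into world positions.

```bash
cat > h.py <<'E'
from workcell import r, claw, kin, imaging, hand_in
import cv2,numpy as np
def ray(c,u,v,z):
    E=np.array(c["extrinsics"]); d=E[:3,:3]@[(u-c["cx"])/c["fx"],(v-c["cy"])/c["fy"],1]
    return E[:3,3]+d*(z-E[2,3])/d[2]
def proj(c,p):
    E=np.array(c["extrinsics"]); q=E[:3,:3].T@(np.asarray(p)-E[:3,3]); return np.array([c["fx"]*q[0]/q[2]+c["cx"],c["fy"]*q[1]/q[2]+c["cy"]])
def rot(yaw):  # tool down; tool y axis at angle yaw in world
    y=np.array([np.cos(yaw),np.sin(yaw),0]); z=np.array([0,0,-1.]); return np.stack([np.cross(y,z),y,z],1)
E
python3 - <<'E'
from h import *
c=imaging.camera("top")
def P(pts,s,o,z): return np.array([ray(c,(u+.5)/s-.5+o[0],(v+.5)/s-.5+o[1],z) for u,v in pts])
k=P([(485,200),(698,345),(620,460),(402,315)],6,(165,155),.01)
print("cover",k.round(4).tolist(),k.mean(0),np.linalg.norm(k-np.roll(k,1,0),axis=1))
L=(k[0]+k[3]-k[1]-k[2]);print("yaw long",np.arctan2(L[1],L[0]))
o=(310,190)
b=P([(498,317),(522,283),(588,325),(568,362)],6,(165,155),.05);print("block",b.round(4).tolist(),b.mean(0))
t=P([(30,58),(253,52),(262,183),(32,187)],4.8,o,.038);print("tester",t.round(4).tolist(),t.mean(0))
w=P([(71,121)],4.8,o,.038)[0];y=P([(221,110)],4.8,o,.078)[0];pin=P([(147,105)],4.8,o,.1)[0]
print("well",w,"yellow",y,"mid",(w+y)/2,"pin",pin,np.linalg.norm((w-y)[:2]),np.arctan2(*(w-y)[[1,0]]))
q=P([(478,118),(752,108),(760,193),(482,204)],4.8,o,.03);print("rack",q.round(4).tolist(),q.mean(0))
d=P([(556,150),(636,149),(716,146)],4.8,o,.078);print("cells",d.round(4).tolist(),np.arctan2(*(d[0]-d[2])[[1,0]]))
for p in (d[1],w,k.mean(0)): print(np.hypot(*p[:2]))
E
```

```text
cover [[0.6247, 0.3301, 0.01], [0.5409, 0.2051, 0.01], [0.4744, 0.2484, 0.01], [0.5572, 0.3759, 0.01]] [0.54930889 0.28988759 0.01      ] [0.08159878 0.15053128 0.07934874 0.15206954]
yaw long 0.9874423491413199
block [[0.5508, 0.3142, 0.05], [0.5702, 0.3013, 0.05], [0.5466, 0.2635, 0.05], [0.5256, 0.2742, 0.05]] [0.54827715 0.28830696 0.05      ]
tester [[0.5736, 0.0845, 0.038], [0.5789, -0.0732, 0.038], [0.4859, -0.079, 0.038], [0.482, 0.0823, 0.038]] [0.53007989 0.00368196 0.038     ]
well [0.52884753 0.05525479 0.038     ] yellow [ 0.53208916 -0.04783471  0.078     ] mid [0.53046835 0.00371004 0.058     ] pin [0.53230305 0.00375716 0.1       ] 0.10314045069740992 1.6022307060258152
rack [[0.5338, -0.2326, 0.03], [0.5422, -0.4261, 0.03], [0.482, -0.4295, 0.03], [0.4729, -0.2342, 0.03]] [ 0.50772329 -0.33060111  0.03      ]
cells [[0.5059, -0.2771, 0.078], [0.507, -0.3318, 0.078], [0.5094, -0.3866, 0.078]] 1.6024832977469505
0.605910673308931
0.531726251221182
0.6211079369086907
```

The sizes check out: the cover is 80×151 mm, the well-to-yellow distance is 103 mm and the cell spacing is 55 mm. Moving over the orange cell.

```bash
python3 - <<'E'
from h import *
R=rot(.032)
for yw in (.032,.032+np.pi):
    for p in ([.507,-.3315,.2],[.529,.0553,.2]):
        q=kin.solve_ik(p,rot(yw)); print(yw,None if q is None else np.round(q,2))
# pick option with smallest joint-7 magnitude
yw=min((.032,.032+np.pi),key=lambda y:9 if kin.solve_ik([.507,-.3315,.2],rot(y)) is None else abs(kin.solve_ik([.507,-.3315,.2],rot(y))[6]))
t=r.read_t(); claw.grip(1.0); r.reach([.507,-.3315,.17],rot(yw)); print(yw,r.read_t()-t,r.read_eef_pos())
c=imaging.camera("wrist"); cv2.imwrite("pics/w1.png",c["img"][:,:,::-1])
print("orange top pred",proj(c,[.507,-.3318,.078]))
E
```

```text
0.032 [ 0.07  0.56  0.64  1.94 -0.46  0.79  1.  ]
0.032 [-0.48  0.43  0.38  2.09 -0.25  0.66  0.1 ]
3.173592653589793 [-0.16  0.76  1.11  1.95 -0.83  0.99 -1.76]
3.173592653589793 [ 0.52  0.63 -1.1   2.03  0.72  0.93  2.21]
0.032 3.9499999999999997 [ 0.50745806 -0.33091625  0.16993105]
orange top pred [318.55892761 200.969019  ]
```

View pics/w1.png

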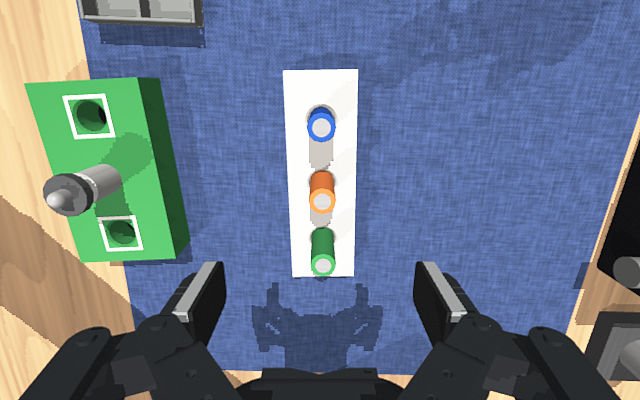

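The wrist view shows the orange top at (323,201), predicted (318.6,201). The blue top is at (321,127) and green at (323,265). So y agrees, and x is about 2–3 mm larger than I measured. I'll split the difference and grasp.

```bash
python3 - <<'E'
from h import *
t=r.read_t()
r.servo_line([.509,-.3317,.045],vel=.12); print(r.read_ft_force().round(2))
claw.grip(0.0,30); print("w",r.read_grip_width(),r.read_grasp_force(),r.read_ft_force().round(2),r.read_eef_pos())
r.servo_line([.509,-.3317,.215],vel=.12)
print("w",r.read_grip_width(),r.read_grasp_force(),r.read_ft_force().round(2))
r.reach([.529,.0553,.215],rot(.0316)); print(r.read_t()-t,r.read_t(),r.read_eef_pos(),r.read_grip_width(),r.read_grasp_force())
c=imaging.camera("wrist"); cv2.imwrite("pics/w2.png",c["img"][:,:,::-1])
for n,p in dict(well=[.529,.0553,.038],pin=[.5305,.0037,.1],yel=[.532,-.0478,.078],cellfoot=[.529,.0553,.178]).items(): print(n,proj(c,p))
E
```

```text
[ 0.16 -0.13  0.31]
w 0.23349959885140617 29.275546967983246 [ 0.14 -0.45  3.15] [ 0.50906547 -0.33172935  0.04518559]
w 0.2365218974774374 29.309573471546173 [-0.26 -0.55 -0.63]
4.808299999999999 8.9583 [0.52932533 0.05406931 0.21516442] 0.23040122511054012 29.311127364635468
well [318.7379849  170.37636766]
pin [318.71748459 245.67490295]
yel [318.67240095 282.53724675]
cellfoot [318.82711409 228.08124974]
```

View pics/w2.png

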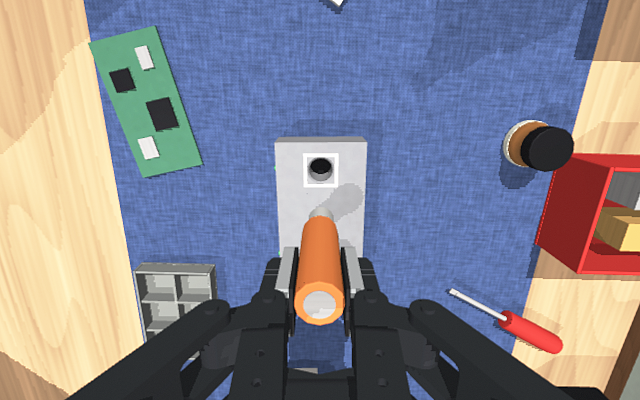

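The well mouth is at (321,170) against a prediction of (318.7,170.4), so it lies about 1.3 mm further in +x. The cell is held straight. I'll insert it under force guard.

```bash
cat >> h.py <<'E'
def down(x,y,z0,z1,step=.004,fmax=8,vel=.05):
    z=z0
    while z>z1+1e-6:
        z=max(z-step,z1); r.servo_line([x,y,z],vel=vel); f=np.array(r.read_ft_force())
        if abs(f[2]-f0[2])>fmax: print("stop",z,f.round(2)); return z
    print("end",z,f.round(2)); return z
f0=np.zeros(3)
E
python3 - <<'E'
import h; from h import *
x,y=.5303,.0553
r.servo_line([x,y,.085],vel=.15); r.wait(.2); h.f0=np.array(r.read_ft_force()); print(h.f0.round(2),r.read_eef_pos())
z=down(x,y,.085,.0455); print(r.read_eef_pos(),r.read_grip_width(),r.read_t())
E
```

```text
[-0.58  0.58 -0.56] [0.53063553 0.05551888 0.08570063]
end 0.0455 [ 0.26  0.35 -0.21]
[0.53025133 0.05526592 0.0453523 ] 0.23234211271451902 12.725
```

```bash
python3 - <<'E'
from h import *
claw.grip(1.0); r.wait(.1); print(r.read_grasp_force())
r.servo_line([.5303,.0553,.2],vel=.2)
a=imaging.camera("wrist")
for n,p in dict(orange=[.5303,.0553,.078],pin=[.532,.0037,.1],yel=[.5333,-.0478,.078]).items(): print(n,proj(a,p).round(1))
r.reach([.5505,.2895,.17],rot(-.583)); r.wait(.2); print(r.read_eef_pos(),r.read_t(),r.read_joint_pos().round(2))
b=imaging.camera("wrist")
cx,sx=np.array([np.cos(-.583),np.sin(-.583),0]),np.array([np.cos(.9874),np.sin(.9874),0])
for i in (1,-1):
  for j in (1,-1):
    print("blk",proj(b,np.array([.5505,.2895,.05])+i*.014*cx+j*.022*sx).round(1),"plate",proj(b,np.array([.5505,.2895,.01])+i*.04*cx+j*.075*sx).round(1))
im=np.hstack([a["img"][100:400,170:470],b["img"][100:400,170:470]])[:,:,::-1]
cv2.imwrite("pics/w3.png",cv2.resize(im,None,fx=4/3,fy=4/3,interpolation=cv2.INTER_CUBIC))
cv2.imwrite("pics/w3full.png",b["img"][:,:,::-1])
E
```

```text
0.0
orange [320.1 188.6]
pin [320.1 256.4]
yel [319.6 293.7]
[0.55108354 0.28761456 0.17053304] 15.5917 [-1.1   0.7   0.85  1.93 -0.71  0.84 -0.45]
blk [333.9 161.4] plate [362.4  92. ]
blk [333.3 211.9] plate [356.5 246. ]
blk [299.4 161.5] plate [271.1  92.2]
blk [300.5 212. ] plate [278.2 246.2]
```

View pics/w3.png

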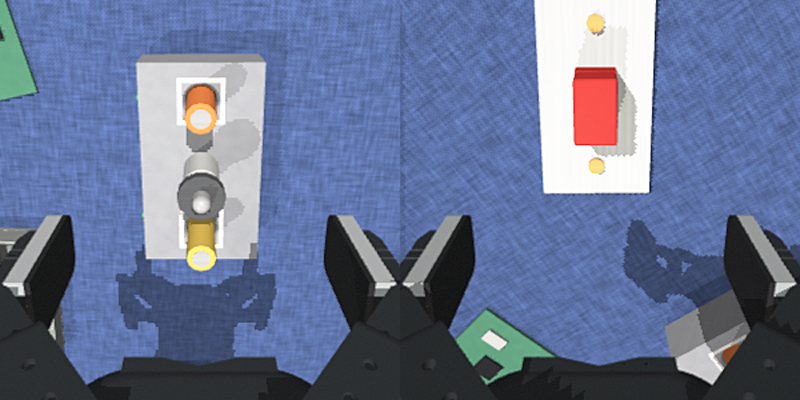

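On the left, the orange cell is home at (320,188.5), predicted (320.1,188.6), and yellow is also as predicted. The pin is in line with them. On the right, the block's top face spans columns 300–333 and rows 158.5–209, about 2 mm further along the cover than predicted. The arm was still settling, so I'll re-measure the red block by code once it stops.

```bash
python3 - <<'E'
from h import *
from scipy.optimize import least_squares
r.servo_line([.5505,.2895,.15],vel=.1); r.wait(.6); print(r.read_eef_pos(),r.read_t())
b=imaging.camera("wrist"); im=b["img"].astype(int)
m=((im[:,:,0]>205)&(im[:,:,1]<90)&(im[:,:,2]<90)).astype(np.uint8)
m[:, :200]=0; m[:,440:]=0
c=max(cv2.findContours(m,cv2.RETR_EXTERNAL,cv2.CHAIN_APPROX_NONE)[0],key=cv2.contourArea)
box=cv2.boxPoints(cv2.minAreaRect(c)); print(box.round(1).tolist(),cv2.contourArea(c))
P=np.array([ray(b,u,v,.05) for u,v in box]); print(P.round(4).tolist(),P.mean(0),np.linalg.norm(P-np.roll(P,1,0),axis=1))
w=((im.min(2)>200)).astype(np.uint8); w[:,:220]=0;w[:,420:]=0
c=max(cv2.findContours(w,cv2.RETR_EXTERNAL,cv2.CHAIN_APPROX_NONE)[0],key=cv2.contourArea); x,y,ww,hh=cv2.boundingRect(c); print("white",x,y,ww,hh)
pts=c[:,0]; j=np.percentile(pts[:,1],99); print("front edge", ray(b,318,pts[:,1].max()+.5,.01))
E
```

```text
[0.55053196 0.2895419  0.15008146] 16.5917
[[300.0, 167.0], [334.0, 167.0], [334.0, 218.0], [300.0, 218.0]] 1694.0
[[0.5517, 0.3168, 0.05], [0.5731, 0.3027, 0.05], [0.5508, 0.2678, 0.05], [0.5283, 0.2826, 0.05]] [0.5509908  0.29250255 0.05      ] [0.04146777 0.02561879 0.04146534 0.02698698]
white 269 92 98 164
front edge [0.50957971 0.22864075 0.01      ]
```

```bash
python3 - <<'E'
import h; from h import *
x,y=.5512,.2914
r.servo_line([x,y,.04],vel=.1); r.wait(.1); h.f0=np.array(r.read_ft_force())
down(x,y,.04,.016,fmax=6); claw.grip(0.0,60); print(r.read_grip_width(),r.read_grasp_force(),r.read_ft_force().round(2),r.read_eef_pos())
r.servo_line([x,y,.19],vel=.12); print(r.read_grip_width(),r.read_ft_force().round(2))
r.reach([.532,.0037,.19],rot(.0316)); r.wait(.5); print(r.read_eef_pos(),r.read_t(),r.read_ft_force().round(2),r.read_wrist_torque().round(3))
a=imaging.camera("wrist"); s=imaging.camera("side")
cv2.imwrite("pics/w4.png",np.vstack([a["img"][:,:,::-1][:, 60:580][50:],cv2.resize(s["img"][170:300,230:430],(520,338))[:,:,::-1][:250]]))
print("wellO",proj(a,[.5303,.0553,.078]),"pin side",proj(s,[.532,.0037,.1]))
E
```

```text
end 0.016 [-0.86  0.12 -0.31]
0.31660427183471207 60.101269064471126 [-0.75  0.23  3.08] [0.55136805 0.29141443 0.01621592]
0.32145444731725176 [ 0.28  0.82 -2.36]
[0.53198992 0.00394745 0.18994807] 23.2667 [-0.05 -0.59 -2.73] [ 0.006 -0.036 -0.023]
wellO [319.13817706 127.31760377] pin side [327.87684238 215.27071502]
```

View pics/w4.png

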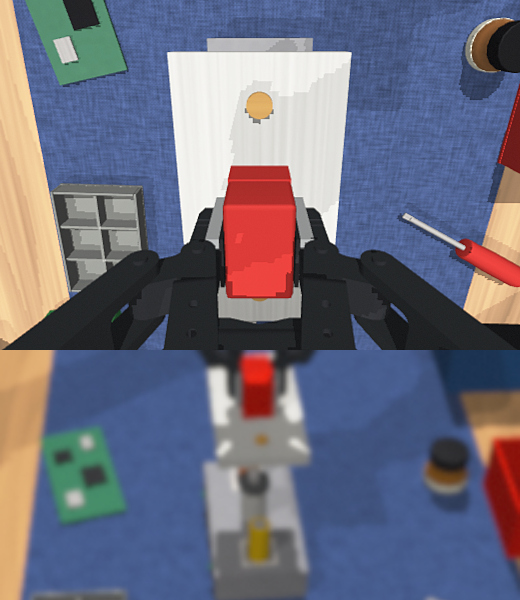

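The cover is held level and in line: far edge at row 102, columns 228–411, with the pin below it. I'll check its lengthwise offset in the grip from that edge.

```bash
python3 - <<'E'
from h import *
a=imaging.camera("wrist"); u=np.array([-.0316,.9995])
e=ray(a,319.5,101.5,.184); print("far edge offset along y", (e[:2]-[.532,.0037])@u-.075, e)
L,R=ray(a,228,101.5,.184),ray(a,411,101.5,.184); print(np.linalg.norm(L-R),(L+R)/2,np.arctan2(*(R-L)[[1,0]]))
for v,y0 in ((255,.022),(347,-.022)):
    p=ray(a,319.5,v,.224); print("blk",(p[:2]-[.532,.0037])@u-y0)
E
```

```text
far edge offset along y 8.1550642836839e-05 [0.52960679 0.07874345 0.184     ]
0.07922203393406077 [0.52961711 0.07874378 0.184     ] 0.031896612582098506
blk 0.00037906774098264706
blk 0.0019974761433463224
```

The offset is under 0.5 mm and yaw is 0.032, as wanted. Lowering under guard.

```bash
python3 - <<'E'
import h; from h import *
x,y=.532,.0037
r.servo_line([x,y,.125],vel=.12); r.wait(.2); h.f0=np.array(r.read_ft_force()); print(h.f0.round(2))
z=down(x,y,.125,.103,step=.002,fmax=5,vel=.04); r.wait(.2); print(r.read_eef_pos(),r.read_ft_force().round(2),r.read_wrist_torque().round(3),r.read_grip_width(),r.read_t())
E
```

```text
[ 0.27  0.06 -2.  ]
end 0.103 [-0.24 -0.13  1.32]
[0.53217765 0.0036723  0.10315987] [-0.77  1.06  2.74] [-0.031 -0.031 -0.027] 0.3187527933166423 27.2583
```

It dropped on at the expected height, with first contact on the collar. Pressing down now.

```bash
python3 - <<'E'
import h; from h import *
x,y=.532,.0037
h.f0=np.array([0,0,-2.3]); z=.103
while z>.092:
    z-=.001; r.servo_line([x,y,z],vel=.03); r.wait(.15); f=r.read_ft_force(); e=r.read_eef_pos(); print(round(z,4),e[2].round(4),f.round(2))
    if f[2]>20: break
r.wait(.5); print(r.read_eef_pos(),r.read_ft_force().round(2),r.read_wrist_torque().round(3),r.read_grip_width(),r.read_grasp_force(),r.read_t())
s=imaging.camera("side"); cv2.imwrite("pics/s5.png",cv2.resize(s["img"][160:300,240:440],None,fx=4,fy=4,interpolation=cv2.INTER_CUBIC)[:,:,::-1])
E
```

```text
0.102 0.102 [ 0.26 -0.17  3.21]
0.101 0.101 [ 0.69 -0.12  3.87]
0.1 0.1001 [ 0.53 -0.55  4.51]
0.099 0.0991 [ 1.1  -0.6   3.95]
0.098 0.0981 [0.29 0.16 5.25]
0.097 0.0971 [ 0.8  -0.4   5.72]
0.096 0.0962 [ 1.61 -0.13  6.97]
0.095 0.0952 [1.39 0.44 7.14]
0.094 0.095 [-1.42 -0.48 20.05]
[0.53216966 0.00367025 0.09503417] [-2.29  0.45 20.64] [-0.002  0.431 -0.007] 0.3202479014178289 62.37443475052714 31.3583
```

View pics/s5.png

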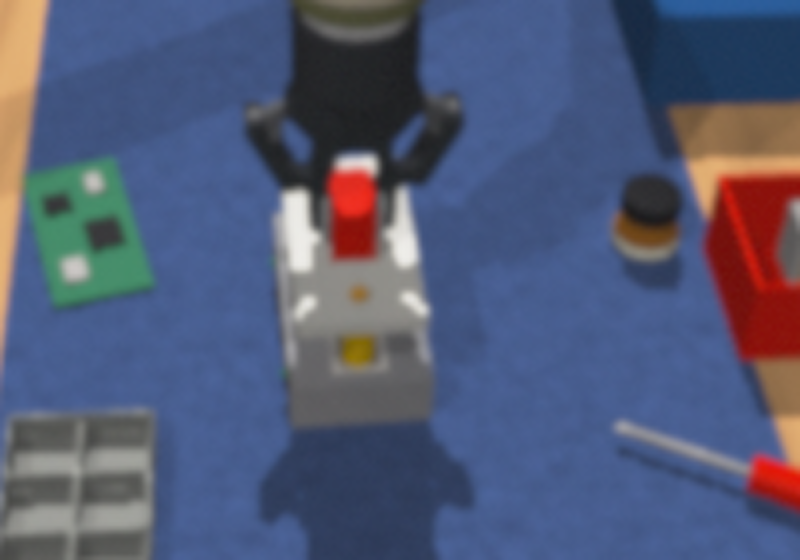

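The cover is level and aligned on the tester. The hard stop came at 8 mm of travel, at TCP z = 0.095 as predicted, with about 20 N held. The jar and screwdriver are untouched.

```bash
python3 - <<'E'
from h import *
print(hand_in())
E
```

```text
the job is handed in; nothing more can be done
None
```

I handed the job in at about 31 s: the orange cell is home in the tester, and the cover is over the pin and held down at the spring stop with about 20 N. The hand-in call returned no verdict.

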